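# Hold the hinge pin ready over the hinge barrel

## Task

Lift the file off the top of the hinge barrel and lay it down flat on the green mat clear of the hinge and its jig, without dropping it or knocking it off. Then take the hinge pin out of its wooden block, carry it over the spirit level and the screwdriver carousel, and finish still holding it in the gripper, upright and still, centred over the bore of the barrel with its lower end about one centimetre above the mouth, ready for a drop of oil: it must not touch the hinge and is not put down, inserted or let go. Leave the carousel, the level and the screw tin as they are.

Things in the scene. Friction and masses are not known exactly. Their poses are not given: they have to be found in the camera images.
- mat: fixed green silicone mat, 440 (x) by 840 (y) by 3 mm, flat on the board (its top is 3 mm above the board); everything else here stands on it. Origin at the centre of its underside
- hinge: fixed: a steel hinge clamped upright in a wooden jig; origin at the centre of the jig's underside, on the mat. Jig 120 (x) by 50 (y) by 30 mm high; two 5 mm thick steel leaves rise from it in one plane along the hinge's own x, out to 60 mm either side of the middle; between them stands the vertical barrel, 28 mm outside diameter. Barrel and leaves all end 95 mm above the origin. It can stand on either side of the board
- hinge_bore (a point): centre of the bore's open mouth at the top of the hinge barrel, 95 mm above the hinge's origin; bore 14 mm in diameter, vertical; z up, x along the leaves
- block: fixed light wooden block, 70 x 70 x 40 mm high, with one vertical hole 13 mm in diameter and 30 mm deep at its centre, in which the pin stands; origin at the centre of its underside. It stands on the other side of the board from the hinge
- pin_center (a point): middle (half-way up) of the loose aluminium hinge pin, a plain round rod 12 mm in diameter and 80 mm long, about 50 g, standing in the block with its upper 50 mm showing (its middle is 10 mm above the block's top); z along the pin, upward
- pin_tip (a point): centre of the pin's lower end, 40 mm below its middle; z along the pin, upward
- file_center (a point): middle of the loose small black plastic file, 150 (x) by 20 (y, 18 at the blade half) by 8 mm (z), about 30 g; at the start it lies flat across the top of the barrel and over the leaves, roughly along them, covering the bore
- carousel_top (a point): on the axis of the screwdriver carousel at the height of its tallest screwdriver handle, 144 mm above the mat; the carousel is 96 mm in diameter. It stands in the middle of the board, between hinge and block. Bystander
- level_center (a point): middle of an aluminium spirit level standing loose on its edge, 406 (x) by 23 (y) by 50 mm high; it runs along the middle of the board, between hinge and block. Bystander
- tin_center (a point): middle (half-way up) of a small open steel screw tin, 52 mm in diameter, 40 mm high, in the middle far part of the mat. Bystander
- carousel_driver (a point): top of one screwdriver's handle in the carousel, 34 mm off the axis; it goes round when the carousel is turned, which it does easily. Bystander
Mind the look-alikes: they are no part of the job. Of the things that look like the part that bears file_center, the middle-sized one is meant.

How it is judged:
On the way, in this order (a step that is already met when the one before it is completed fails the run):
1. the file lies flat on the mat, let go, not touching the hinge or its jig (height (world z) of file_center below 0.013 m and angle between the z axis of file_center and the z axis of mat, either way round below 0.15 rad and contact force between file and mat above 0.05 N and contact force between file and the fingers below 0.02 N and contact force between file and hinge below 0.02 N), for 0.2 s.
2. the pin is held by the fingers, wholly out of its block (z of pin_tip in the frame of block above 0.045 m and contact force between pin and the fingers above 1 N and contact force between pin and block below 0.02 N), for 0.1 s.
At the end, for the whole second after the job is handed in: The fingers hold the pin still, upright within 0.09 rad, its lower end within 4 mm of the bore's axis and 3 to 20 mm above the mouth, pin and gripper touching neither hinge nor file; the file lies flat on the mat, let go, not touching hinge or jig (all of step 1 and horizontal distance between pin_tip and hinge_bore below 0.004 m and z of pin_tip in the frame of hinge_bore between 0.003 and 0.02 m and angle between pin_center's own z axis and vertical below 0.09 rad and linear speed of pin below 0.02 m/s and contact force between pin and the fingers above 1 N and contact force between pin and hinge below 0.02 N and contact force between pin and file below 0.02 N and contact force between hinge and the arm below 0.1 N and contact force between hinge and the fingers below 0.1 N); the arm keeps its last pose, push and grip.
It fails at once if the file is dropped or knocked off (faster than 0.6 m/s while the fingers do not touch it) (linear speed of file above 0.6 m/s and contact force between file and the fingers below 0.01 N).
It fails at once if the pin touches the hinge (over 0.5 N) (contact force between pin and hinge above 0.5 N).
It fails at once if the level is shifted by more than 15 mm (distance of level_center from where it was at the start of the episode above 0.015 m).
It fails at once if the tin is shifted by more than 15 mm (distance of tin_center from where it was at the start of the episode above 0.015 m).
It fails at once if the carousel is turned (one of its screwdrivers shifted by more than 10 mm) (distance of carousel_driver from where it was at the start of the episode above 0.01 m).
It also fails if it takes over 72 s, if anything falls off the work surface, if the arm or the gripper's body presses on something with over 40 N, if the wrist force passes 120 N, or if a joint passes its speed limit or range.

## Robot

A 6-joint arm with a two-finger parallel gripper is mounted at the origin on the work surface. World frame = base frame: x ahead of the robot, y to its left, z up, the work surface at z = 0. Lengths are in m, angles in rad, forces in N, time in s.
With the tool pointing down it reaches from about 0.225 to 0.875 m from the base axis. Payload 3.4 kg.
Tool frame: the origin (TCP) lies at the very end of the fingers, on their centre line; the grasp point (between the pads) lies 19 mm behind it; z points along the fingers, y is the line along which they close (so a half turn about z gives the same grasp; the last joint's range is limited). The gripper opens to 85 mm and grips with 20 to 120 N. Pads are 22 mm wide; open, the fingers measure 114 mm over their backs; the gripper's body (76 mm by 85 mm) begins 54 mm behind the grasp point. The pads swing forward as they close: fully open they stand 13 mm farther back than shut.
Start: joints at [-1.272, 0.276, 1.505, -0, 1.361, -0.121], TCP at [0.234, -0.525, 0.231] pointing down, gripper open.
Joint ranges: [-2.89, 2.89], [-0.75, 2.08], [0.22, 2.7], [-1.18, 4.32], [0.11, 2.71], [-2.7, 2.7]. Speed limits (rad/s): [2.57, 2.57, 3.14, 3.14, 3.14, 3.14].

## Interface

Orientations are given as a unit quaternion [w, x, y, z].
In Python, from rig import manip, get_image, camera_info gives the robot as it stands. The module is installed in compiled form; this text tells all that it offers.
- The arm moves only by the shell command python3 -m crank 'ROWS' [FORCE]. ROWS is a JSON object of lists of equal length, an entry for each row: "translation": the shift along the tool's x, y, z in mm, a list of three; "roll": the turn about the tool's z in rad; "fingers": the opening, from 0 (shut) to 1 (fully open). A call has 1 to 8 rows; each row shifts and turns the commanded pose from where the row before left it, along the tool's axes as they then stand; what a row does not reach is not made up. A row lasts 1/10 s, in which the tool goes at most 50 mm and 8.59 degrees, less where a joint would pass 70% of its speed; a pose out of reach is approached as far as the arm can. A call is refused whole if a number of a shift passes 50 or a number of a turn 0.15, either way. A call with a gripper value outside its range is refused whole. The fingers move at their own pace and stop on an object; FORCE is the grip in N (left out, the last holds). Time passes only in rows, so rows that do not move let the fingers close. It gives the time, the measured TCP pose, the force, the opening and the grip force at its end, in the units of the state.
- manip.get_state(): the state, without advancing time (a new reading comes with each control period).
- get_image(name): name is "scene" or "top" or "wrist"; returns the picture (400x640x3 uint8, blue, green, red); there is no depth.
- camera_info(name): a dict with "mtx" (3x3 intrinsics, pixels), "D" ([k1, k2, p1, p2, k3] as OpenCV has them; the pictures are not rectified), "rvec" (rotation vector, rad) and "tvec" (3), from world to camera coordinates, as OpenCV has them. Camera axes: x right, y down, z forward; pixel columns grow to the right and rows downward; lengths in m; the calibration is good to about 2 mm. A picture is of the moment at which its call begins: read the wrist's pose just before it. camera_info takes no time and is no camera call; for the wrist camera it gives the pose at the moment of the call.
- manip.sign_off(): hands the job in; it is judged then, once.
The state is a dict: "clock": time; "qpos": joint angles; "qd": joint speeds; "effort": joint torques, N m; "position": TCP position; "ee_rot": TCP orientation; "contact_force": force on the tool from outside, world axes, zero at the start; "moment": the same for the moment, N m; "width": finger opening in m; "gripper_force": force on a finger pad.
Only numpy, scipy, OpenCV 4.12 (cv2) and the standard library are available. Lean on these libraries where they do the work, as an engineer would, in place of code of your own. Each camera call takes 0.05 s, during which the arm holds its last target. There are 200 camera calls.

## Working session

There is one attempt and no reset: what is moved stays moved. The work goes in short steps, Python scripts to look and compute and a shell command to move; the robot and the scene stay as the last step left them, time stands still between calls to the robot, and variables do not carry over. Pictures are saved under pics/ and viewed, at most 14 in all, crops included, and the job is handed in when it is done.

```bash
mkdir -p pics
python3 - <<'E'
from rig import manip,get_image,camera_info
import cv2,numpy as np
for n in("scene","top"):
    i=get_image(n);cv2.imwrite(f"pics/{n}0.png",i)
    c=camera_info(n);print(n,np.round(c["mtx"],1).tolist(),c["D"],c["rvec"],c["tvec"])
s=manip.get_state();print(s)
E
```

```text
scene [[426.2, 0.0, 322.5], [0.0, 426.2, 197.9], [0.0, 0.0, 1.0]] [-0.09801511  0.          0.          0.          0.        ] [ 0.63217117  2.61449683 -1.16486741] [0.60302542 0.02312367 1.49605542]
top [[517.5, 0.0, 321.4], [0.0, 517.5, 197.9], [0.0, 0.0, 1.0]] [-0.04734749  0.          0.          0.          0.        ] [ 2.16890473 -2.12880045  0.14945247] [-0.16218887  0.61118014  1.55457746]
{'clock': 0.1, 'qpos': array([-1.27198913e+00,  2.76569660e-01,  1.50603504e+00,  4.00884472e-06,
        1.36072694e+00, -1.20991449e-01]), 'qd': array([ 0.0001709 ,  0.00014276, -0.00415503,  0.0003553 ,  0.0024213 ,
       -0.00073221]), 'effort': array([ 1.49683154e-03, -4.17701411e+01, -2.46403491e+01, -2.81657867e-04,
        5.84423091e-03, -1.19546314e-05]), 'position': array([ 0.23421188, -0.52460046,  0.23049325]), 'ee_rot': array([-8.66229946e-04,  9.78051615e-01,  2.08360944e-01, -7.52504641e-05]), 'contact_force': array([-0.06633381,  0.11891308,  0.25952993]), 'moment': array([ 0.05860765, -0.02488117, -0.01879431]), 'gripper_force': 0.0, 'width': 0.0852648204354851}
```

View pics/top0.png

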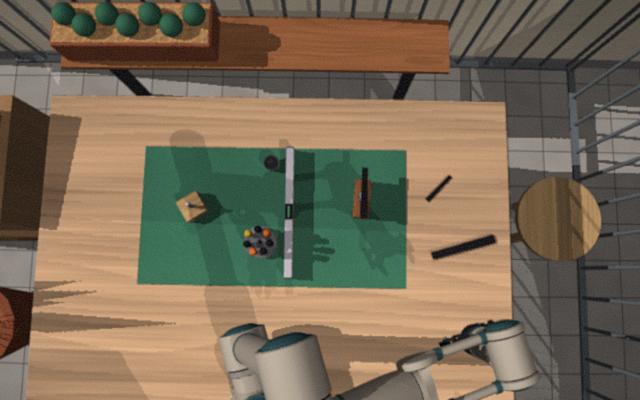

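View pics/scene0.png

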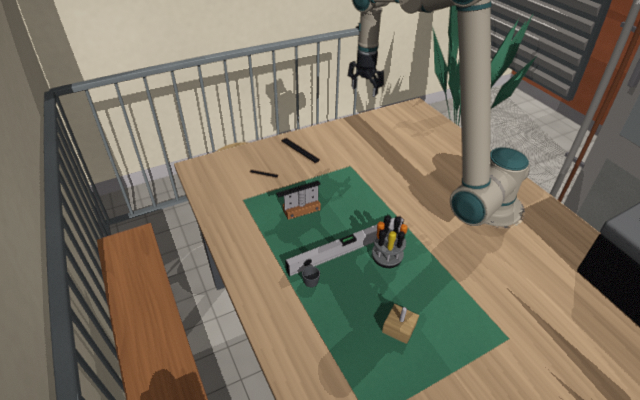

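```bash
cat > h.py <<'E'
from rig import manip,get_image,camera_info
import cv2,numpy as np
from scipy.spatial.transform import Rotation as R
def ray(c,p):
    u=cv2.undistortPoints(np.array(p,float).reshape(-1,1,2),c["mtx"],c["D"]).reshape(-1,2)
    M=cv2.Rodrigues(c["rvec"])[0]; t=np.ravel(c["tvec"])
    return -M.T@t,np.c_[u,np.ones(len(u))]@M
def plane(c,p,z):
    o,d=ray(c,p); return o+d*((z-o[2])/d[:,2])[:,None]
def pix(c,P): return cv2.projectPoints(np.array(P,float).reshape(-1,1,3),c["rvec"],c["tvec"],c["mtx"],c["D"])[0].reshape(-1,2)
def blobs(m,amin=20):
    k,_=cv2.findContours(m.astype(np.uint8),cv2.RETR_EXTERNAL,cv2.CHAIN_APPROX_NONE)
    return [x for x in k if cv2.contourArea(x)>=amin]
def totool(s,v): # world vector (m) -> tool mm
    q=s["ee_rot"]; return 1000*R.from_quat([q[1],q[2],q[3],q[0]]).inv().apply(v)
E
python3 - <<'E'
from h import *
c=camera_info("top");i=cv2.imread("pics/top0.png")
hsv=cv2.cvtColor(i,cv2.COLOR_BGR2HSV);V=hsv[...,2]
m=(V<45)
for k in blobs(m,15):
    (x,y),(w,h),a=r=cv2.minAreaRect(k)
    if 340<x<520 and 150<y<270:
        for z in(.106,.0):
            b=plane(c,cv2.boxPoints(r),z); print("dark",round(x),round(y),z,np.round(b.mean(0),4),np.round(np.linalg.norm(np.diff(b[:3],axis=0),axis=1),3),np.round(np.degrees(np.arctan2(*(b[1]-b[0])[1::-1])),1),np.round(np.degrees(np.arctan2(*(b[2]-b[1])[1::-1])),1))
def near(x0,x1,y0,y1,n):
    print(n); print(V[y0:y1,x0:x1])
print("mat",np.round(plane(c,[[146,147],[406,151],[405,288],[138,284]],.003),3))
print("block",np.round(plane(c,[[191,207]],.043),3),"carousel",np.round(plane(c,[[258,240]],.13),3),"tin",np.round(plane(c,[[271,162]],.043),3),"level",np.round(plane(c,[[291,148],[288,277]],.053),3))
a=cv2.resize(i[150:240,320:420],None,fx=5,fy=5,interpolation=cv2.INTER_CUBIC)
b=cv2.resize(i[180:235,165:225],None,fx=5,fy=5,interpolation=cv2.INTER_CUBIC)
s=cv2.imread("pics/scene0.png");d=cv2.resize(s[170:225,270:330],None,fx=5,fy=5,interpolation=cv2.INTER_CUBIC)
o=np.zeros((550,800,3),np.uint8);o[:450,:500]=a;o[:275,500:]=b;o[275:,500:]=d
cv2.imwrite("pics/crop1.png",o)
E
```

```text
dark 463 247 0.106 [ 0.4683 -0.5703  0.106 ] [0.188 0.021] -74.1 -165.9
dark 463 247 0.0 [ 0.4736 -0.5994  0.    ] [0.201 0.022] -74.1 -165.9
dark 439 188 0.106 [ 0.641  -0.5001  0.106 ] [0.097 0.008] -44.6 -135.2
dark 439 188 0.0 [ 0.6584 -0.5243  0.    ] [0.104 0.009] -44.6 -135.2
dark 364 193 0.106 [ 0.6229 -0.2771  0.106 ] [0.018 0.15 ] -88.9 -179.6
dark 364 193 0.0 [ 0.639  -0.2858  0.    ] [0.019 0.161] -88.9 -179.6
mat [[ 0.775  0.418  0.003]
 [ 0.777 -0.42   0.003]
 [ 0.343 -0.415  0.003]
 [ 0.338  0.415  0.003]]
block [[0.578 0.251 0.043]] carousel [[0.476 0.03  0.13 ]] tin [[0.724 0.008 0.043]] level [[ 0.768 -0.053  0.053]
 [ 0.371 -0.055  0.053]]
```

View pics/crop1.png

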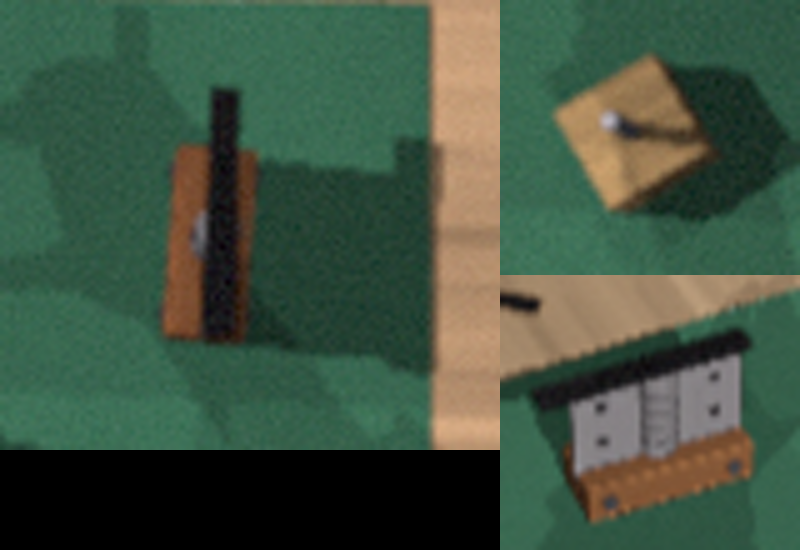

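Three black bars: px (439,188) is 104 mm long (too small), (463,247) is 201 mm (too big), and (364,193) is 150 × 19 mm. The third lies on the hinge and its length matches, so it is the file; the crop confirms it is across the barrel. The block with the pin is at px (191,207) and the jig at about (362,199).

```bash
python3 -m crank '{"translation":[[0,0,0],[0,0,0],[0,0,0],[40,-25,0],[40,-25,0],[40,-25,0],[40,-25,0],[40,-25,0]],"roll":[0.14,0.14,0.14,0,0,0,0,0],"fingers":[1,1,1,1,1,1,1,1]}' 30
python3 -m crank '{"translation":[[40,-25,0],[40,-25,0],[40,-25,0],[20,-20,0],[0,0,0]],"roll":[0,0,0,0,0],"fingers":[0.6,0.6,0.6,0.6,0.6]}'
python3 - <<'E'
from h import *
s=manip.get_state();i=get_image("wrist");c=camera_info("wrist");cv2.imwrite("pics/w1.png",i)
print(np.round(s["position"],4),s["ee_rot"],s["clock"])
print(pix(c,[[.623,-.277,.106],[.698,-.277,.106],[.548,-.277,.106],s["position"]]))
np.save("c1.npy",c,allow_pickle=True)
E
```

```text
clock: 0.9
position: [0.4356, -0.3988, 0.2309]
ee_rot: [-0.0, 1.0, -0.0, -0.0]
contact_force: [0.6, -0.3, -1.0]
width: 0.0857
gripper_force: 0.0
clock: 1.4
position: [0.577, -0.3018, 0.2302]
ee_rot: [-0.001, 1.0, 0.002, 0.0]
contact_force: [-0.9, -0.2, 0.6]
width: 0.0511
gripper_force: 0.0
[ 0.577  -0.3018  0.2302] [-1.15566542e-03  9.99996767e-01  2.26421465e-03  6.38243103e-05] 1.4
[[280.16205327 126.90152825]
 [277.36703998  15.88777626]
 [282.80444726 221.78680685]
 [312.18179732 263.81347853]]
```

View pics/w1.png

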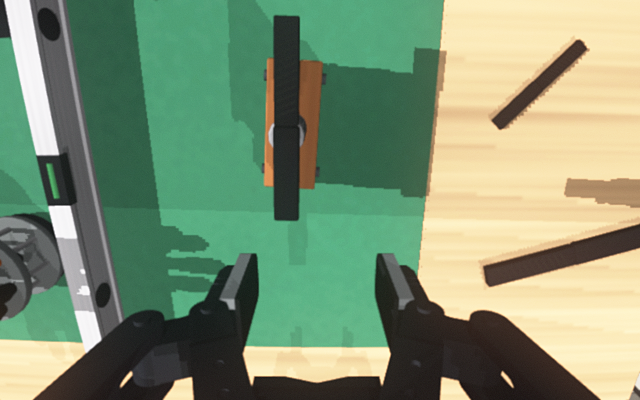

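The wrist view shows the file from (286,16) to (286,219), with the barrel peeking out on both sides at (287,133).

Run:
```python
from h import *
c=np.load("c1.npy",allow_pickle=True).item();i=cv2.imread("pics/w1.png")
hsv=cv2.cvtColor(i,cv2.COLOR_BGR2HSV);V=hsv[...,2];print(V[60,265:310],V[150,265:310])
m=(V<90);m[:, :240]=0;m[:,340:]=0;m[235:]=0
for k in blobs(m,300):
    r=cv2.minAreaRect(k);b=plane(c,cv2.boxPoints(r),.106);print(np.round(b.mean(0),4),np.round(b[:,:2],4).tolist(),r)
print("barrel",np.round(plane(c,[[268,133],[307,133],[287.5,133]],.098),4))
o=cv2.inRange(hsv,(5,120,60),(16,255,255));o[:,:240]=0;o[:,340:]=0;o[235:]=0
print("jig top",[np.round(plane(c,cv2.boxPoints(cv2.minAreaRect(k)),.033)[:,:2],4).tolist() for k in blobs(o,800)])
s=manip.get_state()["position"];print(s)
```

```text
[131 131 173 194 184 179 179 172 123  60  44  42  45  41  45  46  47  45
  44  43  44  47  45  40  41  43  42  41  42  47  45  42  42  34  57  88
  91 102 124 137 133 129 130 124 115] [222 206 190 191 189 191 192 173  98  43  43  40  43  43  39  44  45  42
  42  41  41  42  42  40  42  39  43  39  40  42  41  41  37  32  73 128
 138 136 133 134 129 129 127 128 127]
[ 0.6237 -0.2838  0.106 ] [[0.6979, -0.274], [0.6979, -0.2965], [0.5496, -0.2956], [0.5495, -0.2692]] ((289.5, 118.0), (204.0, 33.0), 90.0)
barrel [[ 0.6175 -0.2668  0.098 ]
 [ 0.6175 -0.2966  0.098 ]
 [ 0.6175 -0.2817  0.098 ]]
jig top [[[0.5559, -0.28], [0.6741, -0.2888], [0.673, -0.3088], [0.5546, -0.3022]]]
[ 0.57532676 -0.30349686  0.23035212]
```

```bash
python3 -m crank '{"translation":[[24,-11,0],[24,-11,0],[0,0,40],[0,0,40],[0,0,30],[0,0,0],[0,0,0]],"roll":[0,0,0,0,0,0,0],"fingers":[0.6,0.6,0.6,0.6,0.6,0.6,0.5]}'
python3 - <<'E'
from h import *
s=manip.get_state();i=get_image("wrist");c=camera_info("wrist");cv2.imwrite("pics/w2.png",i)
print(np.round(s["position"],4),s["ee_rot"]);print(pix(c,[[.624,-.281,.106],s["position"]]))
V=cv2.cvtColor(i,cv2.COLOR_BGR2HSV)[...,2];print(V[60,200:400:3],V[100,200:400:3])
cv2.imwrite("pics/w2.png",i)
E
```

```text
clock: 2.15
position: [0.6217, -0.2842, 0.1215]
ee_rot: [0.0, 1.0, -0.001, -0.0]
contact_force: [1.1, -0.3, 1.7]
width: 0.0429
gripper_force: 0.0
[ 0.6217 -0.2842  0.1215] [ 5.83260011e-05  9.99999665e-01 -7.12955343e-04 -3.98379341e-04]
[[308.67791878 248.47952518]
 [315.32828065 267.9564835 ]]
[167 166 165 170 168 169 165 140 140 141 141 143 141 142 142 143 144 145
 145 145 145 145 146 144 149 172 172 173 174 178 176 172 175 173 175 175
 172 172 176 177 179 180 180 178 178 178 177 175 176 175 177 175 177 176
 177 176 174 175 175 176 176 176 177 175 175 180 178] [168 166 165 166 167 165 154 139 140 144 142 139 141 143 141 142 142 139
 137 141 142 144 142 140 143 142 143 145 146  44  42  48  43  45  44  46
  43  39  41  40  42  43  38 145 161 176 174 174 176 173 177 176 175 177
 176 175 174 173 175 175 173 174 174 172 173 174 175]
```

View pics/w2.png

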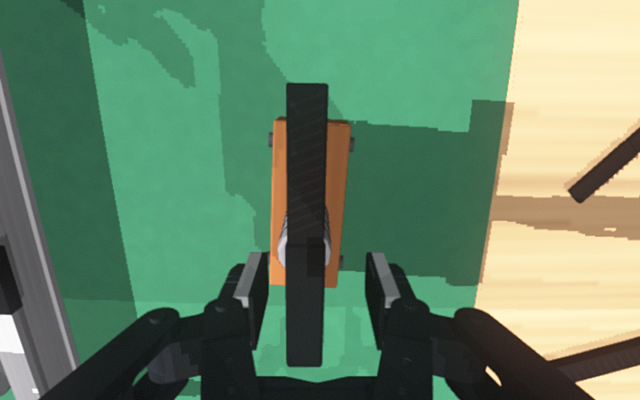

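The file (cols 287–327) lies between the fingers, about 4 mm left of centre. I'll shift across, then descend.

```bash
python3 -m crank '{"translation":[[2,-4,8],[0,0,10],[0,0,0],[0,0,0]],"roll":[0,0,0,0],"fingers":[0.5,0.5,0.5,0.5]}'
```

```text
clock: 2.6
position: [0.6243, -0.279, 0.1032]
ee_rot: [0.0, 1.0, 0.0, -0.0]
contact_force: [-0.4, -0.5, -0.4]
width: 0.0426
gripper_force: 0.0
```

```bash
python3 -m crank '{"translation":[[0,1.5,4.5],[0,0,0],[0,0,0],[0,0,0],[0,0,0],[0,0,0],[0,0,0]],"roll":[0,0,0,0,0,0,0],"fingers":[0.45,0.4,0.35,0.3,0.1,0.1,0.1]}' 25
```

```text
clock: 3.3
position: [0.6246, -0.2808, 0.0991]
ee_rot: [0.0, 1.0, -0.0, 0.0]
contact_force: [-0.4, -0.7, 1.4]
width: 0.0188
gripper_force: 24.8
```

```bash
python3 -m crank '{"translation":[[0,0,-5],[0,0,-15],[0,0,-25],[0,0,0],[0,0,0]],"roll":[0,0,0,0,0],"fingers":[0.1,0.1,0.1,0.1,0.1]}' 25
python3 - <<'E'
from h import *
i=get_image("wrist");cv2.imwrite("pics/w3.png",i)
E
```

```text
clock: 3.8
position: [0.6246, -0.2808, 0.1443]
ee_rot: [0.0, 1.0, -0.0, 0.001]
contact_force: [-0.5, -0.7, -0.8]
width: 0.0189
gripper_force: 24.7
```

View pics/w3.png

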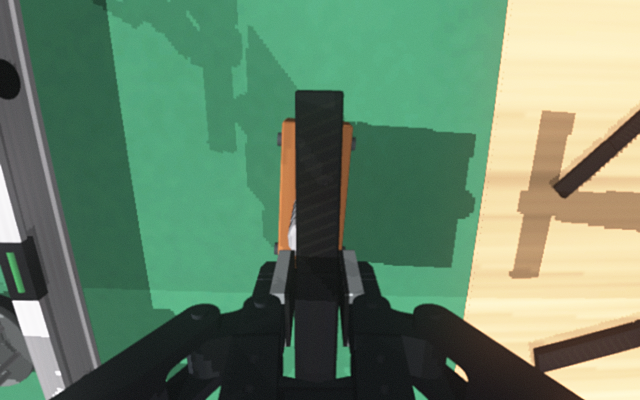

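The file is held between the fingers, straight and level, and clear of the barrel. Next I'll carry it sideways and lower it.

```bash
python3 -m crank '{"translation":[[0,-10,-10],[0,-30,0],[0,-35,0],[0,-30,0],[0,-8,0],[0,0,30],[0,0,35],[0,0,30]],"roll":[0,0,0,0,0,0,0,0],"fingers":[0.1,0.1,0.1,0.1,0.1,0.1,0.1,0.1]}' 
python3 -m crank '{"translation":[[0,0,20],[0,0,15],[0,0,10],[0,0,0],[0,0,0]],"roll":[0,0,0,0,0],"fingers":[0.1,0.1,0.1,0.1,0.1]}'
```

```text
clock: 4.65
position: [0.6241, -0.1676, 0.0576]
ee_rot: [0.0, 1.0, 0.0, -0.0]
contact_force: [0.4, -1.0, -0.1]
width: 0.0189
gripper_force: 24.7
clock: 5.15
position: [0.6248, -0.168, 0.0142]
ee_rot: [0.0, 1.0, -0.0, 0.0]
contact_force: [-0.1, 0.0, -0.6]
width: 0.019
gripper_force: 24.7
```

```bash
python3 -m crank '{"translation":[[0,0,5],[0,0,3],[0,0,1.5],[0,0,0],[0,0,0]],"roll":[0,0,0,0,0],"fingers":[0.1,0.1,0.1,0.1,0.1]}'
```

```text
clock: 5.65
position: [0.6245, -0.1677, 0.0045]
ee_rot: [0.0, 1.0, -0.0, 0.0]
contact_force: [0.6, 0.8, -0.2]
width: 0.019
gripper_force: 24.7
```

```bash
python3 -m crank '{"translation":[[0,0,0.5],[0,0,0],[0,0,0],[0,0,0],[0,0,0]],"roll":[0,0,0,0,0],"fingers":[0.1,0.1,0.24,0.3,0.35]}'
python3 -m crank '{"translation":[[0,0,0],[0,0,0],[0,0,-5],[0,0,-20],[0,0,-40],[0,0,-50],[0,0,-50],[0,0,0]],"roll":[0,0,0,0,0,0,0,0],"fingers":[0.4,0.5,0.5,0.5,0.5,0.5,0.5,0.5]}'
python3 - <<'E'
from h import *
s=manip.get_state();i=get_image("wrist");c=camera_info("wrist");cv2.imwrite("pics/w4.png",i);np.save("c4.npy",c,allow_pickle=True);print(s["position"])
E
```

```text
clock: 6.15
position: [0.6244, -0.1677, 0.0038]
ee_rot: [0.0, 1.0, -0.0, -0.0]
contact_force: [-0.0, 0.0, -1.0]
width: 0.0299
gripper_force: 0.0
clock: 6.95
position: [0.6291, -0.1694, 0.1779]
ee_rot: [0.003, 1.0, -0.0, 0.008]
contact_force: [-0.1, -0.3, 0.6]
width: 0.0428
gripper_force: 0.0
[ 0.62906199 -0.16938172  0.17788231]
```

View pics/w4.png

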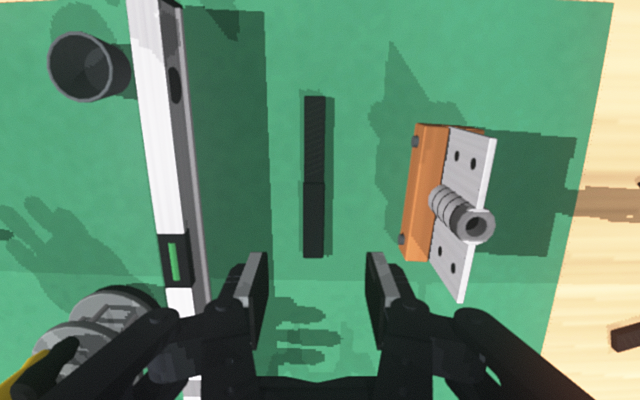

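The file lies flat on the mat at cols 304–326, rows 96–258. The bore mouth is visible at about (477,224). I'll get a better view over the hinge before leaving.

```bash
python3 -m crank '{"translation":[[-10,30,-20],[-15,40,-30],[-15,35,-20],[0,5,0],[0,0,0],[0,0,0]],"roll":[0,0,0,0,0,0],"fingers":[0.6,0.6,0.6,0.6,0.6,0.6]}'
python3 - <<'E'
from h import *
s=manip.get_state();i=get_image("wrist");c=camera_info("wrist");cv2.imwrite("pics/w5.png",i);np.save("c5.npy",c,allow_pickle=True);print(s["position"],s["ee_rot"])
p=pix(c,[.6175,-.2817,.098])[0];print(p)
x,y=p.astype(int);cv2.imwrite("pics/w5c.png",cv2.resize(i[max(0,y-70):y+70,x-70:x+70],None,fx=4,fy=4,interpolation=cv2.INTER_NEAREST));print(x-70,max(0,y-70))
E
```

```text
clock: 7.6
position: [0.5845, -0.2747, 0.2356]
ee_rot: [-0.001, 1.0, -0.0, -0.001]
contact_force: [-0.4, 0.1, -0.8]
width: 0.0515
gripper_force: 0.0
[ 0.58449068 -0.27465931  0.23563941] [-1.37205702e-03  9.99998172e-01 -8.76113082e-06 -1.33170241e-03]
[325.73788835 143.8681496 ]
255 73
```

View pics/w5c.png

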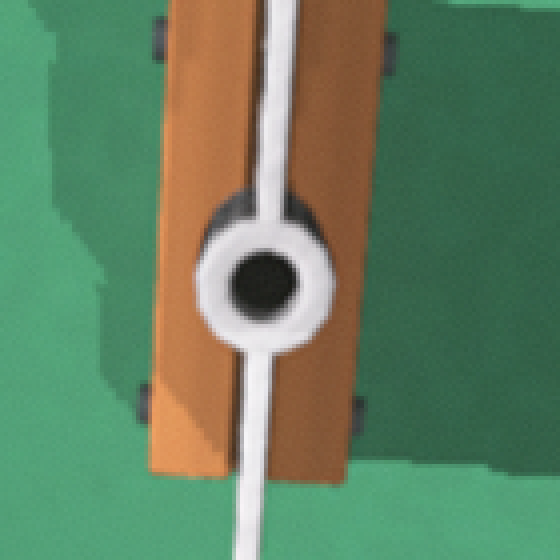

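The bore is a clean dark disc at crop (264,285), i.e. image (321,144). Next: compute it, and locate the pin from the top view.

Run:
```python
from h import *
c=np.load("c5.npy",allow_pickle=True).item();i=cv2.imread("pics/w5.png");V=cv2.cvtColor(i,cv2.COLOR_BGR2HSV)[...,2]
m=V<90;w=np.zeros_like(m);w[130:160,305:337]=1
for k in blobs(m&w,60):
    (x,y),r=cv2.minEnclosingCircle(k);M=cv2.moments(k);p=[M["m10"]/M["m00"],M["m01"]/M["m00"]]
    print("bore",p,r,np.round(plane(c,[p],.098),4),"diam",2*np.sqrt(cv2.contourArea(k)/np.pi))
    print("dia m",np.ptp(plane(c,[[x-r,y],[x+r,y]],.098)[:,1]))
g=(V>150)&w  # ring
t=camera_info("top");s=camera_info("scene")
print("pin top",plane(t,[[187.0,204]],.093),plane(s,[[404,308]],.093))
```

```text
bore [320.3581952117863, 143.68139963167587] 8.342971801757812 [[ 0.6176 -0.2775  0.098 ]] diam 15.180789096653193
dia m 0.013081919369643535
pin top [[0.58121384 0.25084515 0.093     ]] [[0.58271142 0.25204691 0.093     ]]
```

```bash
python3 -m crank '{"translation":[[0,0,0],[0,0,0],[0,0,0]],"roll":[0,0,0],"fingers":[0.6,0.6,0.6]}'
cat > bore.py <<'E'
from h import *
def bore():
    s=manip.get_state();c=camera_info("wrist");i=get_image("wrist");V=cv2.cvtColor(i,cv2.COLOR_BGR2HSV)[...,2]
    x0,y0=pix(c,[.6176,-.279,.098])[0].astype(int);m=V<90;w=np.zeros_like(m);w[y0-15:y0+15,x0-16:x0+17]=1
    k=max(blobs(m&w,60),key=cv2.contourArea);M=cv2.moments(k);p=[M["m10"]/M["m00"],M["m01"]/M["m00"]]
    print("bore",p,np.round(plane(c,[p],.098),4),"dia",np.ptp(plane(c,k.reshape(-1,2),.098),axis=0),s["position"])
if __name__=="__main__": bore(); bore()
E
python3 bore.py
```

```text
clock: 7.95
position: [0.5853, -0.2752, 0.2372]
ee_rot: [-0.0, 1.0, 0.0, -0.0]
contact_force: [-1.1, 0.2, -0.0]
width: 0.051
gripper_force: 0.0
bore [319.2657276995305, 144.6882629107981] [[ 0.6175 -0.2778  0.098 ]] dia [0.01267897 0.01184373 0.        ] [ 0.58525349 -0.27518439  0.23719274]
bore [318.94017094017096, 144.62678062678063] [[ 0.6175 -0.2777  0.098 ]] dia [0.0126857  0.01184424 0.        ] [ 0.58522915 -0.27536558  0.23733264]
```

```bash
python3 -m crank '{"translation":[[0,-30,0],[-5,-48,0],[-5,-48,0],[-5,-48,0],[-5,-48,0],[-5,-48,0],[-5,-48,0],[-5,-48,0]],"roll":[0,0,0,0,0,0,0,0],"fingers":[0.6,0.6,0.6,0.6,0.6,0.6,0.6,0.6]}'
python3 -m crank '{"translation":[[0,-48,0],[0,-48,0],[0,-40,0],[0,-25,0],[0,0,0],[0,0,0],[0,0,0]],"roll":[0,0,0,0,0,0,0],"fingers":[0.6,0.6,0.6,0.6,0.6,0.6,0.6]}'
python3 - <<'E'
from h import *
s=manip.get_state();c=camera_info("wrist");i=get_image("wrist");cv2.imwrite("pics/w6.png",i);np.save("c6.npy",c,allow_pickle=True);print(s["position"])
print(pix(c,[[.582,.2515,.093],[.582,.2515,.043]]))
E
```

```text
clock: 8.85
position: [0.5497, 0.092, 0.2379]
ee_rot: [0.0, 1.0, -0.0, 0.0]
contact_force: [1.5, -0.1, -0.3]
width: 0.0513
gripper_force: 0.0
clock: 9.55
position: [0.5502, 0.25, 0.2375]
ee_rot: [0.0, 1.0, -0.0, -0.0]
contact_force: [-0.3, 0.4, -1.2]
width: 0.051
gripper_force: 0.0
[0.5501661  0.24996962 0.237526  ]
[[313.77590523 144.1673581 ]
 [313.99943885 135.58369038]]
```

View pics/w6.png

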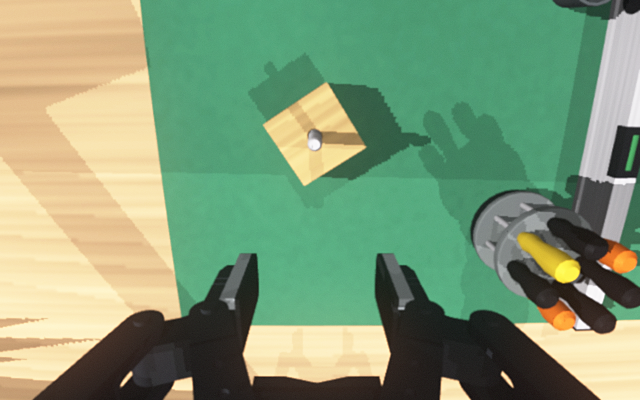

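The pin's top is at (314,142) and the block's centre at about (315,135), both within 2 px of the predictions. I'll refine it now.

```bash
python3 - <<'E'
from h import *
c=np.load("c6.npy",allow_pickle=True).item();i=cv2.imread("pics/w6.png");h=cv2.cvtColor(i,cv2.COLOR_BGR2HSV)
m=h[...,1]<60;w=np.zeros_like(m);w[120:165,295:335]=1
for k in blobs(m&w,30):
    r=cv2.boundingRect(k);print(r);x,y,a,b=r
    f=y+b-a/2-.5;print(np.round(plane(c,[[x+a/2-.5,f]],.093),4))
print(h[132:158:2,306:324:1,1])
E
python3 -m crank '{"translation":[[15,-1,0],[16,0,20],[0,0,40],[0,0,40],[0,0,0],[0,0,0],[0,0,0]],"roll":[0,0,0,0,0,0,0],"fingers":[0.6,0.6,0.6,0.6,0.6,0.6,0.6]}'
python3 - <<'E'
from h import *
s=manip.get_state();c=camera_info("wrist");i=get_image("wrist");cv2.imwrite("pics/w7.png",i);print(s["position"],pix(c,[.582,.2515,.093]))
cv2.imwrite("pics/w7c.png",i[150:400,200:440])
E
```

```text
(307, 130, 15, 21)
[[0.5829 0.2513 0.093 ]]
[[111 120 110  39   5   6   3   7   6   9  12  16  12  32  77 108 119 121]
 [106 125  51   4   3   4   5   9  12  15  18  18  17  13  32  83 120 121]
 [106 121  47   4   4   4   5   9  12  15  18  18  14  15  16  58 113 122]
 [107 104  44   7   3   5   3   6   6   3   9  14  11  21  19  51 112 122]
 [107  83  29   5   2   2   2   3   2   3   1   6   5  10  14  58 105 124]
 [105  69   7   3   2   1   2   2   1   2   2   1   2   5   4  42 102 120]
 [ 99  56   4   4   2   1   1   1   2   2   1   1   1   3   6  66 108 104]
 [111  87  28   4   2   2   2   1   1   1   2   1   2   4  15  92 105 101]
 [103  98  80  40   7   7   4   2   1   2   3   7   8  37  93 107  98  94]
 [ 92  91  94 101  90  70  44  31  20  18  50  79 100 107 102 101  96  95]
 [ 89  90  89  97  98  98 100  98 101 103 101 103 103 102 102 101  94  95]
 [ 87  87  90  98  97 100 102 100 101 102 103 104 103 102 104 100  95  95]
 [ 86  88  92  98 102 102 101 105 102 104 103 103 100 106 102  99  93  94]]
clock: 10.3
position: [0.583, 0.252, 0.1401]
ee_rot: [-0.001, 1.0, -0.0, 0.002]
contact_force: [0.6, 0.7, -0.1]
width: 0.0512
gripper_force: 0.0
[0.5829531  0.25196546 0.14010954] [[316.93704013 229.15089433]]
```

View pics/w7c.png

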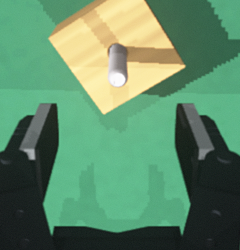

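The pin's top is at (317,230), exactly as predicted and centred between the fingers. Going down around it and closing.

```bash
python3 -m crank '{"translation":[[0,0,30],[0,0,30],[0,0,25],[0,0,2],[0,0,0],[0,0,0]],"roll":[0,0,0,0,0,0],"fingers":[0.6,0.6,0.6,0.6,0.5,0.4]}'
python3 -m crank '{"translation":[[0,0,0],[0,0,0],[0,0,0],[0,0,0],[0,0,0],[0,0,0]],"roll":[0,0,0,0,0,0],"fingers":[0.3,0.2,0.1,0,0,0]}' 60
```

```text
clock: 10.95
position: [0.5829, 0.2526, 0.0529]
ee_rot: [-0.001, 1.0, -0.0, 0.002]
contact_force: [0.3, 0.3, -0.0]
width: 0.0343
gripper_force: 0.0
clock: 11.55
position: [0.5819, 0.2521, 0.0518]
ee_rot: [-0.0, 1.0, -0.0, 0.001]
contact_force: [-1.5, -0.6, 6.0]
width: 0.0105
gripper_force: 58.4
```

```bash
python3 -m crank '{"translation":[[0,0,-5],[0,0,-10],[0,0,-15],[0,0,-20],[0,0,-25],[0,0,-35],[0,0,-40],[0,0,-35]],"roll":[0,0,0,0,0,0,0,0],"fingers":[0,0,0,0,0,0,0,0]}' 
python3 -m crank '{"translation":[[0,0,-15],[0,0,0],[0,0,0]],"roll":[0,0,0],"fingers":[0,0,0]}'
python3 - <<'E'
from h import *
s=manip.get_state();c=camera_info("wrist");i=get_image("wrist");cv2.imwrite("pics/w8.png",i);np.save("c8.npy",c,allow_pickle=True);p=s["position"];print(p,s["gripper_force"],s["width"])
print(pix(c,[p+[0,0,-.039],p+[0,0,.041]]))
cv2.imwrite("pics/w8c.png",cv2.resize(i[130:400,220:420],None,fx=2,fy=2))
E
```

```text
clock: 12.35
position: [0.5807, 0.2522, 0.2379]
ee_rot: [-0.0, 1.0, -0.0, 0.0]
contact_force: [0.7, 0.3, -0.6]
width: 0.0104
gripper_force: 58.4
clock: 12.65
position: [0.5805, 0.252, 0.2501]
ee_rot: [0.0, 1.0, -0.0, -0.001]
contact_force: [-0.7, 0.4, -0.7]
width: 0.0107
gripper_force: 58.4
[0.58048229 0.25196209 0.25013696] 58.448123931884766 0.01065143092929911
[[316.02261456 232.80853242]
 [316.27129849 326.18895505]]
```

View pics/w8c.png

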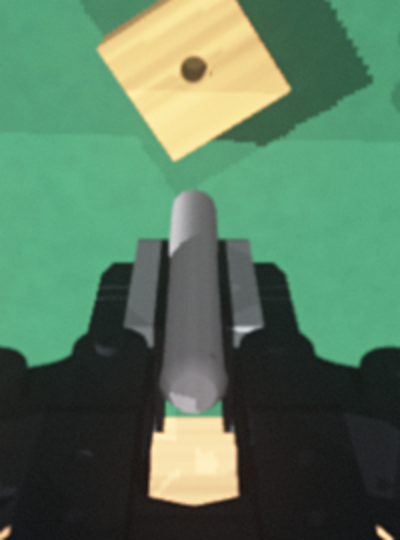

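The pin is held, running straight from its top end at (317,325) to its lower end at about (316,228). The empty hole is at (316,164).

Run:
```python
from h import *
c=np.load("c8.npy",allow_pickle=True).item();i=cv2.imread("pics/w8.png");p=np.array([.5805,.2520,.2501])
for dx in(0,.002,.004): print(dx,pix(c,[p+[dx+.006,0,-.039],p+[dx,.006,-.039],p+[dx,-.006,-.039],p+[dx-.006,0,.041],p+[dx+.006,0,.041]]).round(1).tolist())
print("hole",np.round(plane(c,[[316.5,164.5]],.043),4))
h=cv2.cvtColor(i,cv2.COLOR_BGR2HSV);print("col316 S",h[216:236,316,1]);print("row235 S",h[235,298:336,1]);print("row245",h[243,298:336,1]);print("V316",h[305:345,316,2])
```

```text
0 [[315.9, 222.6], [305.0, 232.8], [326.9, 232.7], [316.2, 340.5], [316.1, 311.1]]
0.002 [[315.9, 219.2], [305.0, 229.4], [326.9, 229.4], [316.2, 335.8], [316.1, 306.0]]
0.004 [[315.9, 215.7], [305.0, 226.0], [326.9, 226.0], [316.2, 330.9], [316.1, 300.9]]
hole [[0.5817 0.2513 0.043 ]]
col316 S [116 118 117 117 116 117 118 115  88  26   4   2   4   2   2   4   4   4
   2   6]
row235 S [122 118 119 119 118 122 119  80  18   5   4   5   1   1   3   2   2   4
   6   2   2   2   2   2   2   8   8   3   6  41  94 117 122 120 117 120
 122 122]
row245 [122 122 118 119 121 127 104  47   4   6   4   3   1   2   3   2   0   0
   2   4   4   5   2   5   5   2   3   8   5   8  72 122 125 119 121 122
 121 121]
V316 [107 104 108 112 116 118 121 125 128 130 136 138 138 141 139 140 143 141
 143 140 141 139 136 145 169 185 185 185 183 187 184 171 168 184 245 250
 248 248 248 247]
```

```bash
python3 -m crank '{"translation":[[0,20,0],[3,40,0],[4,46,0],[4,46,0],[4,46,0],[4,46,0],[4,46,0],[4,46,0]],"roll":[0,0,0,0,0,0,0,0],"fingers":[0,0,0,0,0,0,0,0]}'
python3 -m crank '{"translation":[[4,46,0],[4,46,0],[3,45,0],[0,35,0],[0,20,0],[0,0,0],[0,0,0],[0,0,0]],"roll":[0,0,0,0,0,0,0,0],"fingers":[0,0,0,0,0,0,0,0]}'
```

```text
clock: 13.5
position: [0.607, -0.0855, 0.2484]
ee_rot: [-0.001, 1.0, -0.0, -0.002]
contact_force: [-0.9, 0.4, -0.3]
width: 0.0103
gripper_force: 58.5
clock: 14.3
position: [0.619, -0.2739, 0.2503]
ee_rot: [-0.001, 1.0, 0.001, -0.0]
contact_force: [-0.5, 0.1, -0.1]
width: 0.0105
gripper_force: 58.5
```

```bash
python3 -m crank '{"translation":[[0,4,20],[0,0,30],[0,0,20],[0,0,5],[0,0,0],[0,0,0],[0,0,0]],"roll":[0,0,0,0,0,0,0],"fingers":[0,0,0,0,0,0,0]}'
python3 - <<'E'
from h import *
s=manip.get_state();c=camera_info("wrist");i=get_image("wrist");cv2.imwrite("pics/w9.png",i);np.save("c9.npy",c,allow_pickle=True);p=s["position"];print(p,s["ee_rot"])
print(pix(c,[[.6175,-.2777,.098],[.6175,-.2777,.108],p+[-.001,0,-.039]]))
cv2.imwrite("pics/w9c.png",cv2.resize(i[130:280,220:420],None,fx=4,fy=4,interpolation=cv2.INTER_NEAREST))
E
```

```text
clock: 15.0
position: [0.62, -0.2801, 0.1773]
ee_rot: [0.001, 1.0, 0.0, 0.001]
contact_force: [-0.0, 0.8, -0.0]
width: 0.0103
gripper_force: 58.5
[ 0.61997693 -0.2800902   0.17733161] [7.93279080e-04 9.99998729e-01 1.58900330e-04 1.37396749e-03]
[[312.20022856 212.39038419]
 [312.0793261  217.75876976]
 [315.96780634 234.71620696]]
```

View pics/w9c.png

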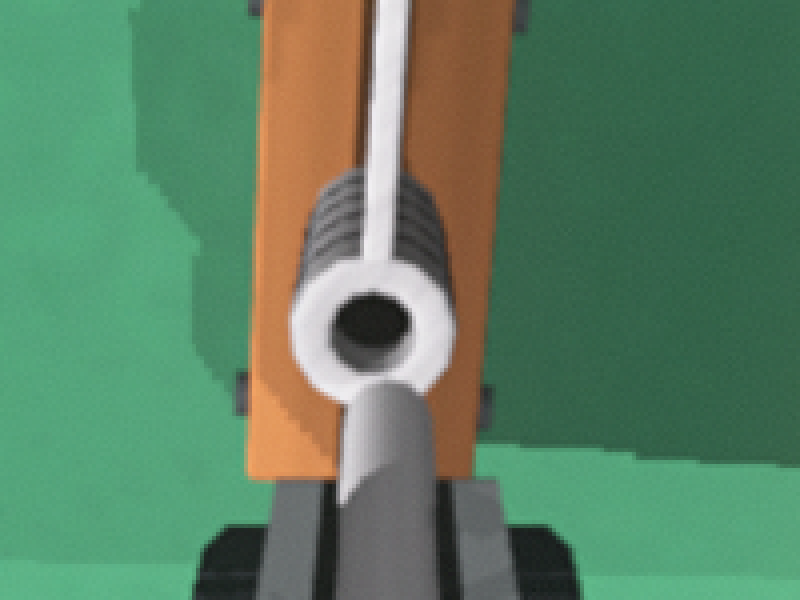

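The bore mouth is at about (313,213) and the pin's lower end at about (317, far rim 225). Working out the offset within this one view:

```bash
python3 - <<'E'
from h import *
c=np.load("c9.npy",allow_pickle=True).item();i=cv2.imread("pics/w9.png")
p=np.array([.62,-.2801,.17733]);g=cv2.cvtColor(i,cv2.COLOR_BGR2GRAY)
print(plane(c,[[312.9,212.8],[313.1,213]],.098))
t=p[2]-.039
a=plane(c,[[317,225]],t)[0];l=plane(c,[[305.3,237],[328.7,237]],t)[:,1];print("tip",a-[.006,0,0],l,l.mean())
E
python3 -m crank '{"translation":[[0,0,0],[0,0,0]],"roll":[0,0],"fingers":[0,0]}'
python3 -m crank '{"translation":[[0,0,0],[0,0,0]],"roll":[0,0],"fingers":[0,0]}'
```

```text
[[ 0.61721223 -0.27816021  0.098     ]
 [ 0.61707181 -0.27829161  0.098     ]]
tip [ 0.61873134 -0.28065908  0.13833   ] [-0.27419842 -0.28712107] -0.2806597443348162
clock: 15.25
position: [0.6192, -0.2802, 0.1761]
ee_rot: [0.0, 1.0, -0.0, 0.0]
contact_force: [-0.9, 0.6, -1.4]
width: 0.0104
gripper_force: 58.5
clock: 15.45
position: [0.619, -0.2801, 0.1756]
ee_rot: [0.0, 1.0, -0.0, 0.0]
contact_force: [-0.1, -0.5, -1.1]
width: 0.0106
gripper_force: 58.5
```

```bash
python3 -m crank '{"translation":[[-0.6,-2.3,0],[0,0,10],[0,0,10],[0,0,5],[0,0,0],[0,0,0],[0,0,0],[0,0,0]],"roll":[0,0,0,0,0,0,0,0],"fingers":[0,0,0,0,0,0,0,0]}'
python3 - <<'E'
from h import *
s=manip.get_state();c=camera_info("wrist");i=get_image("wrist");cv2.imwrite("pics/w10.png",i);np.save("c10.npy",c,allow_pickle=True);p=s["position"];print(p,s["ee_rot"])
cv2.imwrite("pics/w10c.png",cv2.resize(i[180:270,260:370],None,fx=6,fy=6,interpolation=cv2.INTER_NEAREST))
b=[.6172,-.2781,.098]
print(pix(c,[b,[.6172+.014,-.2781,.098],[.6172,-.2641,.098],[.6172,-.2921,.098],p+[-.001+.006,0,-.039]]))
E
```

```text
clock: 16.25
position: [0.6187, -0.2779, 0.151]
ee_rot: [0.0, 1.0, -0.0, 0.0]
contact_force: [-0.6, 0.6, 0.0]
width: 0.0106
gripper_force: 58.5
[ 0.61871686 -0.27787928  0.15100458] [ 2.75157298e-04  9.99999868e-01 -1.21278009e-04  4.17492082e-04]
[[316.34782475 225.89458397]
 [316.32087409 203.33186037]
 [292.55768786 225.9339881 ]
 [340.13247006 225.84393693]
 [315.98932416 224.483029  ]]
```

View pics/w10c.png

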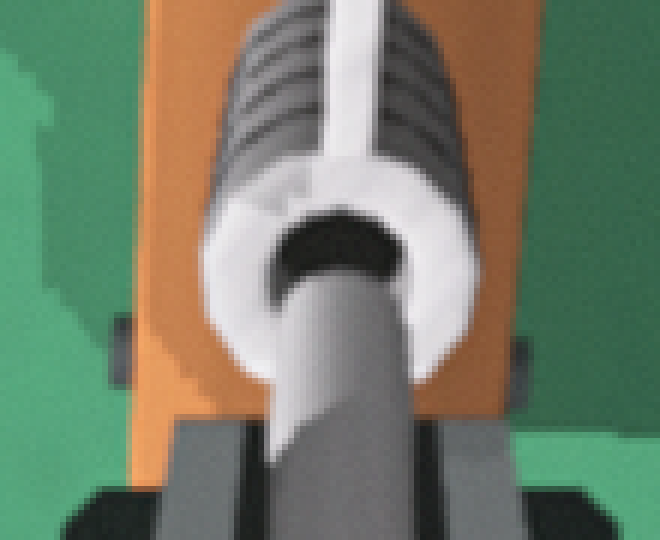

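The ring centre (col 316.9) and the pin (col 316.8) line up across. Fore and aft the rims match within about 0.5 mm. A final small nudge, then settle and verify.

```bash
python3 -m crank '{"translation":[[-0.5,0,1.5],[0,0,0],[0,0,0],[0,0,0],[0,0,0],[0,0,0],[0,0,0],[0,0,0]],"roll":[0,0,0,0,0,0,0,0],"fingers":[0,0,0,0,0,0,0,0]}'
python3 -m crank '{"translation":[[0,0,0],[0,0,0],[0,0,0],[0,0,0]],"roll":[0,0,0,0],"fingers":[0,0,0,0]}'
python3 - <<'E'
from h import *
c=camera_info("scene");i=get_image("scene");b=np.array([.6172,-.2780,.098])
print("scene mouth/tip/top px",pix(c,[b,b+[0,0,.011],b+[0,0,.091]]).round(1).tolist(),manip.get_state()["position"])
x,y=pix(c,b)[0].astype(int);cv2.imwrite("pics/s2c.png",cv2.resize(i[y-45:y+45,x-50:x+50],None,fx=6,fy=6,interpolation=cv2.INTER_CUBIC));print(x-50,y-45)
E
```

```text
clock: 17.1
position: [0.618, -0.2777, 0.149]
ee_rot: [0.0, 1.0, -0.0, 0.0]
contact_force: [-0.2, -0.3, -0.2]
width: 0.0106
gripper_force: 58.5
clock: 17.5
position: [0.6179, -0.2777, 0.1491]
ee_rot: [0.0, 1.0, -0.0, -0.0]
contact_force: [0.2, 1.0, -0.2]
width: 0.0107
gripper_force: 58.5
scene mouth/tip/top px [[300.8, 188.1], [300.7, 185.5], [300.3, 166.0]] [ 0.61795825 -0.27769785  0.14906565]
250 143
```

View pics/s2c.png

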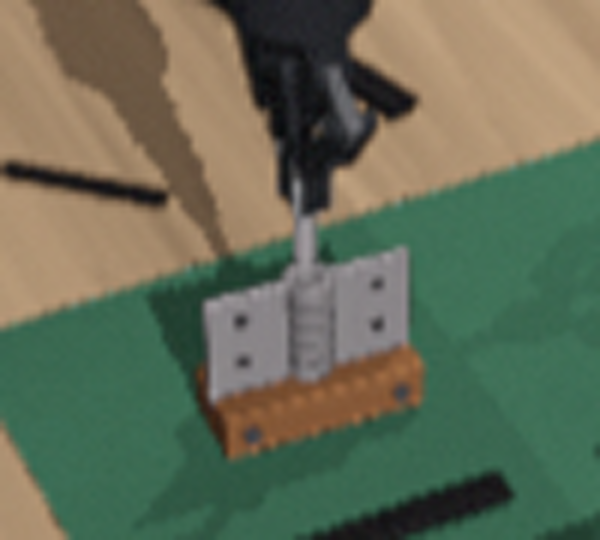

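The scene view shows the pin upright and centred over the barrel at crop (306,265), with the file lying clear on the mat. Handing in.

```bash
python3 -c "
from rig import manip
print(manip.sign_off())"
```

```text
the job is handed in; nothing more can be done
None
```

I laid the file flat on the mat, clear of the hinge and jig, and handed in with the pin held upright, centred over the bore to within about 1 mm and about 12 mm above its mouth by my measurements; the sign-off gave no verdict.

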